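# Seat the sample holder in the sprung core cell and hold it

### The arm

A 6-joint arm with a two-finger parallel gripper is mounted at the origin on the work surface. World frame = base frame: x ahead of the robot, y to its left, z up, the work surface at z = 0. Lengths are in mm, angles in degrees, forces in N, time in s.
With the tool pointing down it reaches from about 350 to 850 mm from the base axis. Payload 8.1 kg.
Tool frame: the origin (TCP) lies midway between the tips of the shut fingers; the grasp point (between the pads) lies 19 mm behind it; x points along the fingers, y is the direction in which the jaws open and shut, and the axes are right-handed (so a half turn about x gives the same grasp; the last joint's range is limited). The gripper opens to 85 mm and grips with 20 to 120 N. Pads are 22 mm wide; open, the fingers measure 114 mm over their backs; the gripper's body (76 mm by 85 mm) begins 54 mm behind the grasp point. The pads swing forward as they close: fully open they stand 13 mm farther back than shut.
Start: joints at [-75.367, 7.471, 85.268, -0, 87.261, -4.893], TCP at [200.565, -565.49, 231.292] pointing down, gripper open.
Joint ranges: [-169.43, 169.43], [-51.17, 129.36], [1.28, 143.12], [-76.62, 256.62], [0, 156.53], [-152.29, 152.29]. Speed limits (degrees/s): [136.94, 136.94, 159.86, 180, 180, 180].

### API

Orientations are given as [roll, pitch, yaw] about the fixed x, y, z axes, in that order (R = Rz(yaw) Ry(pitch) Rx(roll)).
In Python, from bench import r gives the robot as it stands.
- The arm moves only by the tool move_arm, never from a script. Its argument "deltas" is a list of rows, each a list of 2 entries, a list of its own where there are three numbers: the shift along the tool's x, y, z in mm, then the turn about the tool's x in degrees. A call has 1 to 12 rows; each row is the pose to reach, as a shift and turn from the pose measured when the call began, along the tool's axes at that moment; what a row does not reach only later rows make up. A row lasts 1/8 s, in which the tool goes at most 62.5 mm and 10.7 degrees, less where a joint would pass 70% of its speed; a pose out of reach is approached as far as the arm can. A call with a gripper value outside its range is refused whole. "jaw" is the opening, from -1 (shut) to 1 (fully open), set as the call begins (left out, the last holds). The fingers move at their own pace and stop on an object; "squeeze" is the grip in N (left out, the last holds). Time passes only in rows, so rows that repeat a pose let the fingers close. It gives the time, the measured TCP pose, the force and the opening at its end, in the units of the state.
- r.sense(): the state, without advancing time (a new reading comes with each control period).
- r.snapshot(name): name is "scene" or "top"; returns (picture, depth): 384x512x3 uint8, red, green, blue; 384x512 float32, mm along the optical axis (not along the pixel's ray), 0 where there is no reading.
- r.get_calibration(name): a dict with "fovy" (degrees; the focal length in pixels is half the picture's height over the tangent of half this angle, whatever the lens; pixels are square), "cx", "cy" (the principal point, pixels), "k1" (the pictures are not rectified: a ray, as slopes to the right and down, at radius r is drawn at 1 + k1 r^2 times it, then the intrinsics apply), "position" and "attitude" of the camera in the world. Camera axes: x right, y down, z forward; pixel columns grow to the right and rows downward; lengths in mm; the calibration is good to about 2 mm. A picture is of the moment at which its call begins. get_calibration takes no time and is no camera call.
- r.hand_in(): hands the job in, once; it reports no verdict.
The state is a dict: "time": time; "joint_pos": joint angles; "qd": joint speeds; "joint_efforts": joint torques, N m; "tool_pos": TCP position; "tcp_rot": TCP orientation; "ft_force": force on the tool from outside, world axes, zero at the start; "wrist_torque": the same for the moment, N m; "finger_gap": finger opening in mm.
Only numpy, scipy, OpenCV 4.12 (cv2) and the standard library are available. Lean on these libraries where they do the work, as an engineer would, in place of code of your own. Each camera call takes 0.05 s, during which the arm holds its last target. There are 200 camera calls.

### The job

Slide the steel shutter of the sample cell by its white grip all the way to its end stop, so that the bore is open. Then take the flanged sample holder by its handle, put it stem down into the bore and press it against the sprung plunger until its flange sits firmly on the steel ring all round, without ramming it. Finish while still holding it pressed down there (let go and the spring lifts it), and leave everything else on the bench where it stands.

Things in the scene. Friction and masses are not known exactly. Their poses are not given: they have to be found in the camera images.
- cell_mouth (a point): Centre of the top face of the fixed sample cell's ring, the hard stop, 70 mm above the bench, z up. Under it an upright bore 39 mm across in an aluminium block 88 x 84 mm; grey base plate cell x +-50, cell y -50 to 155 mm; round gauge on the -x face. The shutter slides along this frame's +y between two rails (|x| 36 to 44 mm, tops 7.5 mm above this point). Place and yaw vary.
- stop_ring: The fixed steel ring around the bore's mouth: outside 66 mm, inside 39 mm, 6 mm high; origin at the centre of its underside, 6 mm below cell_mouth. The holder's flange comes to rest on its top face.
- plunger (a joint): Travel (m) of the brass sprung plunger in the bore, 30 mm across: 0 = up, its top 20 mm below cell_mouth; grows as it is pressed down (limit 0.023). It pushes up with about 6 N at 0 and 11 N at 0.018, where the seated holder puts it; springs back when released.
- shutter (a joint): Travel (m) of the shutter, a steel plate 68 mm (cell x) by 56 mm (cell y), 4 mm thick, underside 2.5 mm above cell_mouth. 0 = centred over the bore (shut), 0.064 = end stop, bore free, plate edge 36 mm from the bore's axis. Starts at 0 to 0.012, moves with about 2.5 N, stays where left.
- shutter_grip (a point): Centre of the white upright grip on the shutter, 14 mm thick across the slide (cell x), 26 mm along the slide (cell y), 34 mm high; this point is 17 mm below its top and 17 mm above the plate, 23.5 mm above cell_mouth in height. Same axes as cell_mouth: it slides along +y.
- holder_center (a point): Centre, half-way up, of the flanged sample holder: turned steel, 86 mm high, about 0.35 kg, stands upright, round about z. From the foot: stem 36 mm across, 38 mm long (foot edge chamfered), flange 48 mm across, 6 mm thick, plain handle 22 mm across, 42 mm long. The flange's underside is 5 mm below this point, its upper face 1 mm above, the handle's top 43 mm above.
- blank_center (a point): Bystander: centre of a plain steel cylinder (a blank) without flange or handle, 36 mm across, 80 mm high, standing near the holder. Leave alone.
- core_center (a point): Bystander: centre of a plain sandstone core, 38 mm across and 72 mm high, standing near the holder. Leave alone.
- beaker: Bystander: glass beaker, 68 mm across, 85 mm high; origin at the centre of its underside. Leave alone.
- jar: Bystander: amber jar with a black cap, 54 mm across, 85 mm high; origin at the centre of its underside. Leave alone.
- wrench_grip (a point): Bystander: handle of a steel wrench, 140 mm long, lying flat. Leave alone.
Not all that is in view belongs to the job. What is shaped like the part that bears holder_center but yellow is not meant.

How it is judged:
By the outcome, as a careful person would: the job done as asked, in the order asked, and still so for the second after the job is handed in, while the arm keeps its last pose, push and grip.
It also fails if it takes over 58 s, if anything falls off the work surface, if the arm or the gripper's body presses on something with over 40 N, if the wrist force passes 120 N, or if a joint passes its speed limit or range.

## Working session

There is one attempt and no reset: what is moved stays moved. The work goes in short steps, Python scripts to look and compute and a tool call to move; the robot and the scene stay as the last step left them, time stands still between calls to the robot, and variables do not carry over. Pictures are saved under pics/ and viewed, about 8 in all and at most 12, crops included, and the job is handed in when it is done.

Besides the shell and the picture viewer there is one more tool, called after "Call:" as name(argument=value, ...), one argument or row to a line, values as JSON. move_arm: Moves the arm, as the interface text tells. Its arguments: {"type":"object","properties":{"deltas":{"type":"array","items":{"type":"array"}},"jaw":{"type":"number"},"squeeze":{"type":"number"}},"required":["deltas"]}

```bash
mkdir -p pics; cat > h.py <<'E'
import numpy as np, cv2
from bench import r
from scipy.spatial.transform import Rotation as R
def snap(n,tag):
    p,d=r.snapshot(n); cv2.imwrite(f'pics/{tag}.png',cv2.cvtColor(p,cv2.COLOR_RGB2BGR)); np.save(f'pics/{tag}.npy',d); return p,d
E
python3 - <<'E'
from h import *
for n in('scene','top'):
    snap(n,n+'0'); print(n,r.get_calibration(n))
print(r.sense())
E
```

```text
scene {'fovy': 46.64491061405802, 'cx': 259.8266316296556, 'cy': 188.4935586525944, 'k1': -0.10272389327510392, 'position': array([1232.11243232,  145.8526513 , 1108.38064331]), 'attitude': array([-146.79717569,    0.71264536,   98.8607671 ])}
top {'fovy': 51.32538244282082, 'cx': 251.68941951577796, 'cy': 193.1067428510981, 'k1': -0.01419359158237099, 'position': array([ 446.52827193,   47.59781985, 1109.27971202]), 'attitude': array([-172.11434405,   -0.93894033,  -90.66598242])}
{'time': 0.1, 'joint_pos': array([-7.53673118e+01,  7.51133594e+00,  8.53223651e+01,  7.55290979e-04,
        8.72616644e+01, -4.89188465e+00]), 'qd': array([ 0.1780424 , -0.07407232, -0.09653112, -0.03001177,  0.13510796,
       -0.04446061]), 'joint_efforts': array([ 1.82968379e-03, -5.70949030e+01, -5.01944232e+01, -7.68075029e-05,
        8.12478655e-03,  6.30315640e-05]), 'tool_pos': array([ 200.43991203, -565.01101937,  230.3500112 ]), 'tcp_rot': array([-95.345101  ,  89.90463155, 104.1794351 ]), 'ft_force': array([-0.13165564, -0.32541038, -0.5111647 ]), 'wrist_torque': array([-0.0202822 , -0.03815092,  0.02194827]), 'finger_gap': 85.25906851615086}
```

View pics/top0.png

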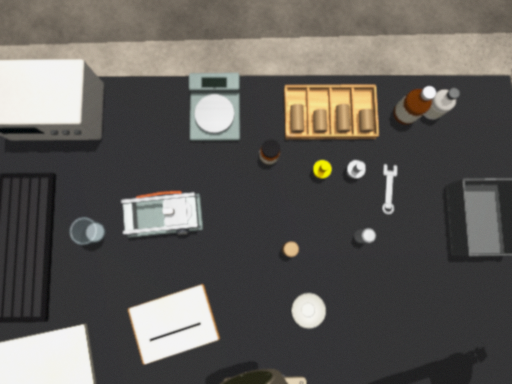

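View pics/scene0.png

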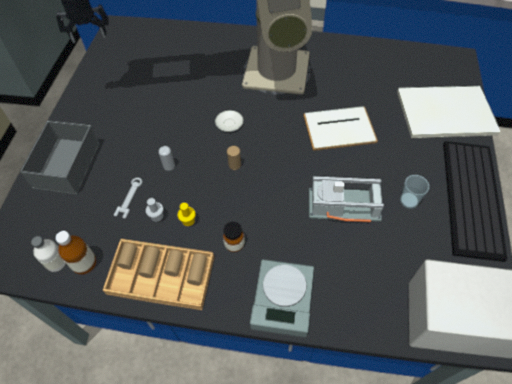

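Top picture: the steel flanged holder is at (356,169). It could be taken for the yellow look-alike at (322,169), the blank at (366,237), the core at (291,249) or the bottles at (415,105). The cell is at (162,214) with its grip at about (170,211) and the gauge at (183,233), so cell +y runs to picture left. I choose the uncoloured flanged part and check it in a crop.

```bash
cat >> h.py <<'E'
def cal(n):
    c=r.get_calibration(n); f=192/np.tan(np.radians(c['fovy']/2))
    K=np.array([[f,0,c['cx']],[0,f,c['cy']],[0,0,1]]); return K,c['k1'],np.array(c['position']),R.from_euler('xyz',c['attitude'],degrees=True).as_matrix()
def slopes(n,uv):
    K,k1,p,A=cal(n)
    return cv2.undistortPoints(np.float64(uv).reshape(-1,1,2),K,np.array([k1,0,0,0,0.])).reshape(-1,2)
def ray(n,uv,z):
    K,k1,p,A=cal(n); s=slopes(n,uv); d=np.c_[s,np.ones(len(s))]@A.T
    return p+d*((z-p[2])/d[:,2])[:,None]
def cloud(n,d):
    K,k1,p,A=cal(n); v,u=np.mgrid[:384,:512]; s=slopes(n,np.c_[u.ravel(),v.ravel()])
    return ((np.c_[s,np.ones(len(s))]*d.reshape(-1,1))@A.T+p).reshape(384,512,3)
E
python3 - <<'E'
from h import *
P={n:cloud(n,np.load(f'pics/{n}0.npy')) for n in('scene','top')}
print('bench z',[np.round(np.median(P[n][300,380:400] if n=='top' else P[n][100,150:180],axis=0),1) for n in P])
# heights near holder, both views
for n,(u,v) in {'top':(356,169),'scene':(155,210)}.items():
    q=P[n][v-22:v+22,u-18:u+18].reshape(-1,3)
    for a,b in((30,36),(40,52),(75,95)):
        m=(q[:,2]>a)&(q[:,2]<b); print(n,a,m.sum(),np.round(np.median(q[m],axis=0),1) if m.any() else 0, np.ptp(q[m],axis=0).round(1) if m.any() else 0)
# cell top view: grip top and rails
for n,(u0,u1,v0,v1) in {'top':(115,210,185,245),'scene':(300,390,170,228)}.items():
    q=P[n][v0:v1,u0:u1].reshape(-1,3)
    for a,b in((72,82),(100,118)):
        m=(q[:,2]>a)&(q[:,2]<b);g=q[m]
        if len(g)>3: print(n,a,len(g),g.mean(0).round(1),g.min(0).round(1),g.max(0).round(1), cv2.minAreaRect(np.float32(g[:,:2])))
t=cv2.imread('pics/top0.png');s=cv2.imread('pics/scene0.png')
a=cv2.resize(t[185:245,115:210],None,fx=4,fy=4,interpolation=2)
b=cv2.resize(t[150:190,305:375],None,fx=5,fy=5,interpolation=2)
c=cv2.resize(s[170:230,300:395],None,fx=4,fy=4,interpolation=2)
d=cv2.resize(s[195:230,140:205],None,fx=5,fy=5,interpolation=2)
o=np.zeros((490,760,3),np.uint8)
o[:240,:380]=a;o[:200,390:740]=b;o[245:485,:380]=c;o[245:420,390:715]=d
cv2.imwrite('pics/crop1.png',o)
E
```

```text
bench z [array([ 203.2, -365.3,   -1.1]), array([ 302.2, -345.9,   -2.1])]
top 30 0 0 0
top 40 147 [ 652.2 -249.6   43.3] [45.6 47.3 10.7]
top 75 62 [ 657.2 -256.3   85. ] [21.2 22.4 11.9]
scene 30 0 0 0
scene 40 142 [ 665.2 -250.9   44.1] [49.9 48.  11.5]
scene 75 61 [ 659.1 -255.9   85.1] [22.1 21.3 14.9]
top 72 982 [541.3 248.1  76.3] [486.8 171.3  72.2] [591.2 367.3  81.9] ((539.3765869140625, 269.84161376953125), (88.17578887939453, 189.8971405029297), 5.359234809875488)
top 100 61 [541.5 241.7 108.9] [534.4 228.8 100.2] [549.3 255.5 115. ] ((541.6897583007812, 242.08438110351562), (13.284929275512695, 25.826135635375977), 7.600252628326416)
scene 72 805 [545.2 249.1  76.9] [485.7 171.   72. ] [593.7 366.4  81.9] ((539.44921875, 268.9173278808594), (93.66246795654297, 189.3082733154297), 5.219841003417969)
scene 100 62 [543.8 241.4 107.8] [533.5 228.5 100.4] [550.9 254.4 113.6] ((542.77294921875, 240.9905242919922), (15.106040000915527, 26.145925521850586), 9.848821640014648)
```

View pics/crop1.png

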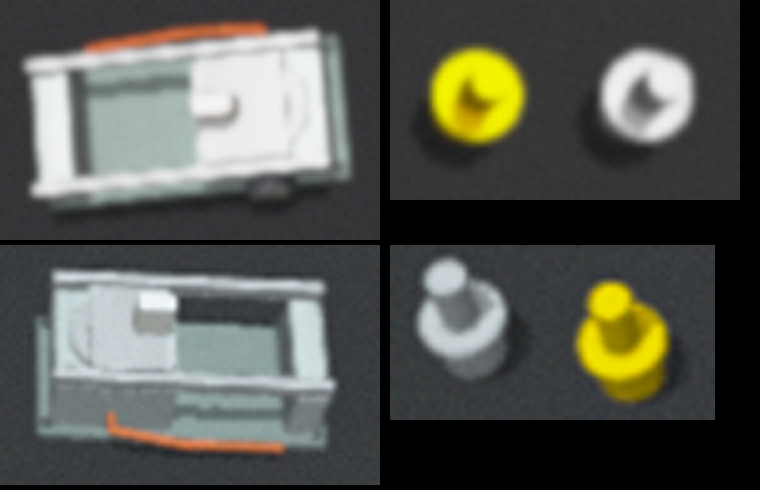

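The crops show the holder (white/steel, flanged, handle up) at right of the yellow one in the top view. They also show the shutter's grip near its +y edge, with part of the ring visible at the −y side. Heights are right: handle top 85 (86), grip top 109 (110.5), rails 76 to 77 (77.5). Next: move to the grip.

```bash
cat >> h.py <<'E'
def plan(pos,jaw=None):
    s=r.sense(); M=R.from_euler('xyz',s['tcp_rot'],degrees=True).as_matrix()
    print('t',s['time'],'tcp',s['tool_pos'].round(1),'jaw yaw',np.degrees(np.arctan2(M[1,1],M[0,1])).round(2),'tool x',M[:,0].round(3),'F',s['ft_force'].round(1),'gap',s['finger_gap'].round(1),'j6',s['joint_pos'].round(1))
    for q in np.atleast_2d(pos): print('delta',(M.T@(q-s['tool_pos'])).round(1))
    if jaw is not None:
        a=jaw-np.degrees(np.arctan2(M[1,1],M[0,1])); a=(a+90)%180-90; print('turn about tool x',(-a).round(2))
E
python3 - <<'E'
from h import *
plan([[542,242,230],[542,242,130],[542,242,83]],5.3)
E
```

```text
Traceback (most recent call last):
  File "h.py", line 20, in plan
    print('t',s['time'],'tcp',s['tool_pos'].round(1),'jaw yaw',np.degrees(np.arctan2(M[1,1],M[0,1])).round(2),'tool x',M[:,0].round(3),'F',s['ft_force'].round(1),'gap',s['finger_gap'].round(1),'j6',s['joint_pos'].round(1))
                                                                                                                                                                        ^^^^^^^^^^^^^^^^^^^^^
AttributeError: 'float' object has no attribute 'round'
```

```bash
sed -i "s/s\['finger_gap'\].round(1)/round(s['finger_gap'],1)/" h.py; sed -i 's/(-a).round(2)/round(-a,2)/' h.py
python3 - <<'E'
from h import *
plan([[542,242,230],[542,242,130],[542,242,83]],5.3)
E
```

```text
t 0.1 tcp [ 200.4 -565.   230.4] jaw yaw -70.48 tool x [-0.     0.002 -1.   ] F [-0.1 -0.3 -0.5] gap 85.3 j6 [-75.4   7.5  85.3   0.   87.3  -4.9]
delta [   1.5 -646.5 -591.6]
delta [ 101.5 -646.3 -591.6]
delta [ 148.5 -646.2 -591.6]
turn about tool x -75.78
```

Call:
move_arm(
  deltas=[
    [[0,-43,-39.4],-5],
    [[0,-86,-79],-10],
    [[0,-129,-118],-15],
    [[0,-172,-158],-20],
    [[0,-215,-197],-25],
    [[0,-258,-237],-30],
    [[0,-301,-276],-36],
    [[0,-344,-315],-42],
    [[0,-387,-355],-48],
    [[0,-430,-394],-54],
    [[0,-473,-434],-60],
    [[0,-516,-473],-66],
  ],
  jaw=1,
)

```text
time: 1.6
tool_pos: [474.1, 81.4, 231.1]
tcp_rot: [-161.4, 89.9, 104.3]
ft_force: [0.2, -1.0, -0.1]
finger_gap: 85.3
```

```bash
python3 - <<'E'
from h import *
plan([[542,242,180],[542,242,130],[542,242,84]],5.3)
E
```

```text
t 1.6 tcp [474.1  81.4 231.1] jaw yaw -4.26 tool x [-0.     0.001 -1.   ] F [ 0.2 -1.  -0.1] gap 85.3 j6 [ 3.600e+00 -1.130e+01  1.036e+02  1.000e-01  8.770e+01  7.800e+00]
delta [  51.3   55.8 -165.1]
delta [ 101.3   55.9 -165. ]
delta [ 147.3   55.9 -165. ]
turn about tool x -9.56
```

Call:
move_arm(
  deltas=[
    [[15,15,-45],-3],
    [[30,30,-90],-6],
    [[45,45,-130],-9],
    [[60,55.9,-160],-9.6],
    [[80,55.9,-165],-9.6],
    [[101,55.9,-165],-9.6],
    [[101,55.9,-165],-9.6],
    [[101,55.9,-165],-9.6],
  ],
)

```text
time: 2.6
tool_pos: [542.1, 241.4, 130.8]
tcp_rot: [179.5, 89.9, 94.8]
ft_force: [0.2, -0.4, 0.7]
finger_gap: 85.7
```

```bash
python3 - <<'E'
from h import *
plan([[542,242,84]],5.3)
p,d=snap('scene','scene1')
cv2.imwrite('pics/c2.png',cv2.resize(cv2.imread('pics/scene1.png')[130:235,290:410],None,fx=5,fy=5,interpolation=2))
E
```

```text
t 2.6 tcp [542.1 241.4 130.8] jaw yaw 5.3 tool x [-0.     0.001 -1.   ] F [ 0.2 -0.4  0.7] gap 85.7 j6 [19.  10.3 92.8  0.1 76.9 13.7]
delta [46.8 -0.  -0.5]
turn about tool x -0.0
```

View pics/c2.png

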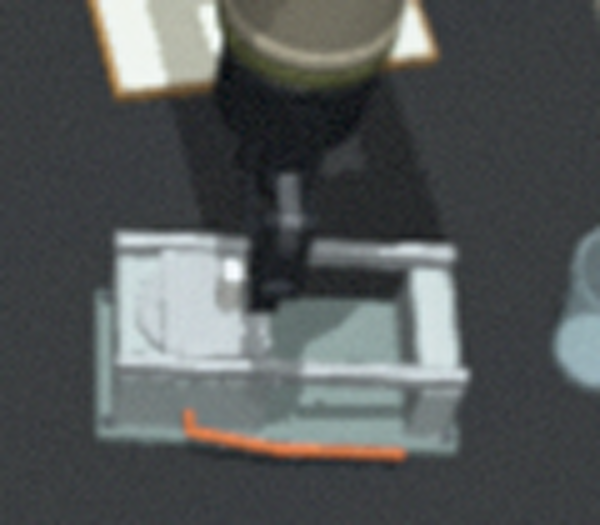

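The picture shows the near finger's tip at about crop (272,300), full picture (344,190), just to the right of the grip at (336,184). I check by ray whether parallax explains it.

```bash
python3 - <<'E'
from h import *
for z in (131,144): print(z, ray('scene',[[344.4,190],[336,184]],z).round(1))
d=np.load('pics/scene1.npy'); P=cloud('scene',d)
print(P[186:191,341:347].round(0)[::2,::2])
E
```

```text
131 [[574.2 255.2 131. ]
 [558.5 232.2 131. ]]
144 [[583.  253.8 144. ]
 [567.5 231.1 144. ]]
[[[614. 238. 206.]
  [613. 243. 205.]
  [612. 248. 204.]]

 [[614. 239. 198.]
  [616. 244. 201.]
  [612. 249. 197.]]

 [[602. 242. 170.]
  [597. 248. 164.]
  [596. 253. 164.]]]
```

Depth puts the finger at y ≈ 238 to 253 (expected 246±11), so it is only parallax. I go down and grip.

Call:
move_arm(
  deltas=[
    [[15,0,-0.5],0],
    [[32,0,-0.5],0],
    [[46.8,0,-0.5],0],
    [[46.8,0,-0.5],0],
  ],
)

```text
time: 3.15
tool_pos: [540.8, 241.6, 81.9]
tcp_rot: [-102.6, 89.8, 172.7]
ft_force: [0.1, -0.1, -0.6]
finger_gap: 85.2
```

Call:
move_arm(
  deltas=[
    [[0,0,0],0],
    [[0,0,0],0],
    [[0,0,0],0],
    [[0,0,0],0],
    [[0,0,0],0],
    [[0,0,0],0],
    [[0,0,0],0],
    [[0,0,0],0],
  ],
  jaw=-1,
  squeeze=40,
)

```text
time: 4.15
tool_pos: [541.8, 241.8, 82.6]
tcp_rot: [-140.7, 89.9, 134.6]
ft_force: [6.4, 1.6, -0.0]
finger_gap: 13.6
```

Call:
move_arm(
  deltas=[
    [[0,0,-6],0],
    [[0,0,-13],0],
    [[0,0,-20],0],
    [[0,0,-27],0],
    [[0,0,-34],0],
    [[0,0,-40],0],
    [[0,0,-45],0],
    [[0,0,-48],0],
  ],
)

```text
time: 5.15
tool_pos: [537.4, 289.9, 82.6]
tcp_rot: [-144.0, 89.9, 131.3]
ft_force: [3.0, -1.7, -0.9]
finger_gap: 13.3
```

```bash
python3 - <<'E'
from h import *
plan([[542,242,84]],5.3)
E
```

```text
t 5.15 tcp [537.4 289.9  82.6] jaw yaw 5.31 tool x [-0.001  0.001 -1.   ] F [ 3.  -1.7 -0.9] gap 13.3 j6 [23.5 15.7 91.9  0.1 72.4 18.2]
delta [-1.4  0.2 48.1]
turn about tool x 0.01
```

Call:
move_arm(
  deltas=[
    [[0,0,-2],0],
    [[0,0,-4],0],
    [[0,0,-6],0],
    [[0,0,-6],0],
  ],
)

```text
time: 5.65
tool_pos: [536.8, 296.2, 82.7]
tcp_rot: [-153.6, 89.9, 121.7]
ft_force: [4.5, -0.8, -1.7]
finger_gap: 12.8
```

Call:
move_arm(
  deltas=[
    [[0,0,-2],0],
    [[0,0,-4],0],
    [[0,0,-5],0],
    [[0,0,-5],0],
  ],
)

```text
time: 6.15
tool_pos: [536.8, 296.9, 82.5]
tcp_rot: [-23.0, 89.7, -107.8]
ft_force: [3.1, -20.8, 4.1]
finger_gap: 13.1
```

Force jumped to 20 N and motion stopped: the end stop. I relax, open and rise.

Call:
move_arm(
  deltas=[
    [[0,0,0],0],
    [[0,0,0],0],
    [[0,0,0],0],
    [[0,0,0],0],
  ],
  jaw=1,
)

```text
time: 6.65
tool_pos: [536.5, 297.3, 82.5]
tcp_rot: [-26.0, 89.7, -110.7]
ft_force: [0.8, 0.2, 0.1]
finger_gap: 83.6
```

Call:
move_arm(
  deltas=[
    [[0,0,0],0],
    [[-20,0,0],0],
    [[-60,0,0],0],
    [[-110,0,0],0],
    [[-140,0,20],0],
    [[-140,0,80],0],
    [[-140,0,140],0],
    [[-140,0,200],0],
    [[-140,0,260],0],
    [[-140,0,320],0],
    [[-140,0,370],0],
    [[-140,0,370],0],
  ],
)

```text
time: 8.15
tool_pos: [571.0, -74.0, 226.0]
tcp_rot: [-5.5, 89.6, -90.5]
ft_force: [0.1, -0.4, 1.4]
finger_gap: 85.4
```

```bash
python3 - <<'E'
from h import *
plan([[658,-256,215],[658,-256,130],[658,-256,64]],-20)
P={n:cloud(n,snap(n,n+'2')[1]) for n in('scene','top')}
np.savez('pics/P2.npz',**P)
t=cv2.imread('pics/top2.png');s=cv2.imread('pics/scene2.png')
o=np.zeros((500,800,3),np.uint8)
o[:240,:380]=cv2.resize(t[185:245,115:210],None,fx=4,fy=4,interpolation=2)
o[245:485,:380]=cv2.resize(s[170:230,300:395],None,fx=4,fy=4,interpolation=2)
o[:384,390:]=cv2.resize(t[:,100:],None,fx=410/412,fy=1)
cv2.imwrite('pics/c3.png',o)
for n,(u0,u1,v0,v1) in {'top':(115,210,185,245),'scene':(300,390,170,228)}.items():
    q=P[n][v0:v1,u0:u1].reshape(-1,3)
    for a,b in((64,82),(100,118)):
        m=(q[:,2]>a)&(q[:,2]<b);g=q[m]
        if len(g)>3: print(n,a,len(g),g.mean(0).round(1),np.median(g[:,2]), cv2.minAreaRect(np.float32(g[:,:2])))
E
```

```text
t 8.15 tcp [571. -74. 226.] jaw yaw 4.99 tool x [-0.    -0.006 -1.   ] F [ 0.1 -0.4  1.4] gap 85.4 j6 [-12.3   3.8  89.7  -0.3  86.4 -17.2]
delta [ 12.2  70.9 188.8]
delta [ 97.2  70.9 188.3]
delta [163.2  70.9 187.9]
turn about tool x 24.99
top 64 1556 [540.2 263.   73.1] 74.6266427702642 ((539.3457641601562, 270.25164794921875), (88.35801696777344, 190.2303924560547), 5.27899694442749)
top 100 60 [536.4 296.5 108.3] 108.60336192730222 ((535.9725341796875, 297.0115051269531), (26.65375518798828, 13.038269996643066), 88.35782623291016)
scene 64 1375 [542.  262.5  73.2] 74.1475337793238 ((539.4536743164062, 269.42816162109375), (93.67764282226562, 189.88595581054688), 5.33026647567749)
scene 100 61 [538.9 296.4 108.2] 109.29740402313234 ((538.3016967773438, 297.07476806640625), (15.173062324523926, 27.453338623046875), 4.639643669128418)
```

View pics/c3.png

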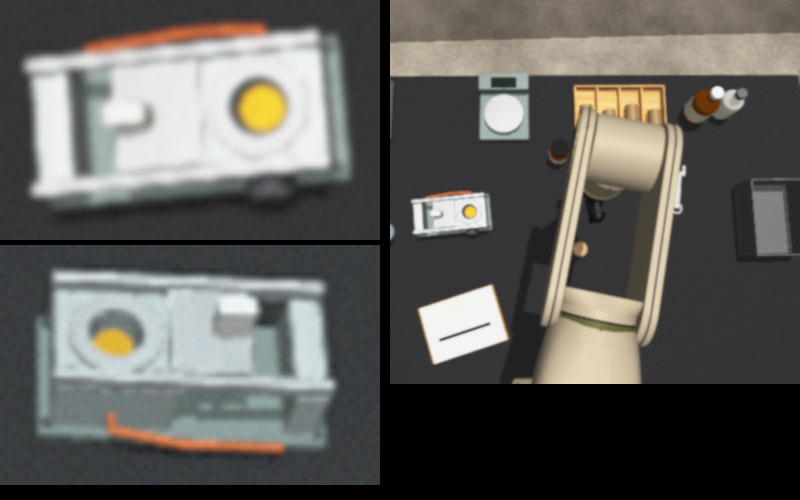

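The shutter is fully open; the yellow (brass) plunger shows in the bore at crop (260,107), top picture (180,212). The grip has moved to (536.5,296.8). Now I measure the bore's centre.

```bash
python3 - <<'E'
from h import *
P=np.load('pics/P2.npz'); c=np.array([544.3,216.7])
for n in('top','scene'):
    q=P[n]; rr=np.hypot(q[...,0]-c[0],q[...,1]-c[1])
    # hole pixels: ray at z=70 within 28 mm of c, and depth point below 66
    v,u=np.mgrid[:384,:512]; g=ray(n,np.c_[u.ravel(),v.ravel()],70).reshape(384,512,3)
    near=np.hypot(g[...,0]-c[0],g[...,1]-c[1])<27
    m=(near&(q[...,2]<66)).astype(np.uint8)
    cs,_=cv2.findContours(m,cv2.RETR_EXTERNAL,cv2.CHAIN_APPROX_NONE); k=max(cs,key=cv2.contourArea)
    G=g[m>0]; e=cv2.minEnclosingCircle(np.float32(g[k[:,0,1],k[:,0,0]][:,:2]))
    print(n,m.sum(),G.mean(0).round(2),'extent',np.ptp(G,axis=0).round(1),e)
    ring=(rr>21)&(rr<31)&(q[...,2]>62); print(' ring z',np.median(q[ring][:,2]).round(1), q[ring].mean(0).round(1))
    img=cv2.cvtColor(cv2.imread(f'pics/{n}2.png'),cv2.COLOR_BGR2HSV)
    y=near&(img[...,0]>15)&(img[...,0]<40)&(img[...,1]>110)
    G=ray(n,np.c_[u[y],v[y]],50); print(' plunger z50',y.sum(),G.mean(0).round(2),np.ptp(G,axis=0).round(1))
    # rail lines: yaw from rail tops
    top=(q[...,2]>75.5)&(q[...,2]<80)
E
```

```text
top 182 [543.66 218.81  70.  ] extent [52.3 49.3  0. ] ((544.4988403320312, 220.1455078125), 20.29913330078125)
 ring z 69.0 [544.6 216.8  68.9]
 plunger z50 112 [545.8  219.95  50.  ] [29.4 29.2  0. ]
scene 128 [545.45 218.77  70.  ] extent [37.6 41.4  0. ] ((544.6370239257812, 218.5922393798828), 19.150808334350586)
 ring z 69.8 [544.8 216.1  69.8]
 plunger z50 45 [538.8  219.31  50.  ] [18.  23.3  0. ]
```

Call:
move_arm(
  deltas=[
    [[0,15,40],0],
    [[10,30,80],0],
    [[25,45,120],0],
    [[45,60,155],0],
    [[70,71,180],0],
    [[85,71,188],0],
    [[90,71,188],0],
    [[90,71,188],0],
  ],
)

```text
time: 9.25
tool_pos: [658.6, -250.4, 136.9]
tcp_rot: [-11.9, 89.7, -96.6]
ft_force: [-0.1, 0.2, 0.3]
finger_gap: 85.2
```

```bash
python3 - <<'E'
from h import *
plan([[657.7,-256.2,50]],5.3)
P=np.load('pics/P2.npz'); 
v,u=np.mgrid[:384,:512]
q=P['top']; g=ray('top',np.c_[u.ravel(),v.ravel()],70).reshape(384,512,3)
m=((np.hypot(g[...,0]-545,g[...,1]-219)<27)&(q[...,2]<66)).astype(np.uint8)
n,l,st,ce=cv2.connectedComponentsWithStats(m,connectivity=4); i=1+st[1:,4].argmax(); G=g[l==i]; print(n,len(G),G.mean(0),np.ptp(G,axis=0))
p,d=snap('scene','scene3')
cv2.imwrite('pics/c4.png',cv2.resize(cv2.imread('pics/scene3.png')[130:240,110:230],None,fx=5,fy=5,interpolation=2))
E
```

```text
t 9.25 tcp [ 658.6 -250.4  136.9] jaw yaw 5.25 tool x [-0.001 -0.004 -1.   ] F [-0.1  0.2  0.3] gap 85.2 j6 [-24.9  26.6  72.3  -0.2  81.  -30.1]
delta [86.9 -1.3  5.4]
turn about tool x -0.05
10 172 [543.79048695 219.02876133  70.        ] [39.22383292 36.46960643  0.        ]
```

View pics/c4.png

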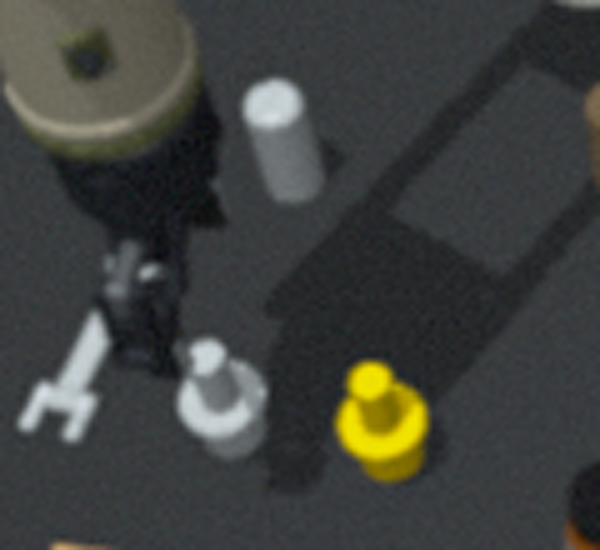

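The crop shows the steel holder at (222,405), the yellow one at (382,420), and a fingertip at about (150,365), i.e. picture (140,203). I check the parallax again by ray and depth.

```bash
python3 - <<'E'
from h import *
print(ray('scene',[[140,203]],150).round(1), ray('scene',[[151.5,200.5]],86).round(1))
q=cloud('scene',np.load('pics/scene3.npy'))[170:206,128:148].reshape(-1,3); g=q[(q[:,2]>135)&(q[:,2]<170)]
print(len(g),g.min(0).round(),g.max(0).round(),g.mean(0).round(1))
E
```

```text
[[ 702.4 -257.8  150. ]] [[ 654.6 -255.6   86. ]]
24 [ 700. -252.  151.] [ 715. -234.  170.] [ 709.8 -240.5  163.1]
```

Consistent (finger at y −257 to −235, expected −246±11). I descend and grip.

Call:
move_arm(
  deltas=[
    [[0,-1.3,5.4],0],
    [[20,-1.3,5.4],0],
    [[45,-1.3,5.4],0],
    [[70,-1.3,5.4],0],
    [[87,-1.3,5.4],0],
    [[87,-1.3,5.4],0],
    [[87,-1.3,5.4],0],
  ],
)

```text
time: 10.18
tool_pos: [658.7, -256.8, 51.6]
tcp_rot: [11.7, 89.7, -73.1]
ft_force: [0.4, 0.5, -0.3]
finger_gap: 85.4
```

```bash
python3 - <<'E'
from h import *
plan([[657.7,-256.2,50]],5.3)
E
```

```text
t 10.175 tcp [ 658.7 -256.8   51.6] jaw yaw 5.25 tool x [ 0.002 -0.006 -1.   ] F [ 0.4  0.5 -0.3] gap 85.4 j6 [-25.3  31.2  75.4  -0.3  73.1 -30.5]
delta [ 1.6 -1.  -0.7]
turn about tool x -0.05
```

Call:
move_arm(
  deltas=[
    [[1,-0.5,-0.5],0],
    [[1,-0.5,-0.5],0],
    [[1,-0.5,-0.5],0],
    [[1,-0.5,-0.5],0],
    [[1,-0.5,-0.5],0],
    [[1,-0.5,-0.5],0],
    [[1,-0.5,-0.5],0],
    [[1,-0.5,-0.5],0],
  ],
  jaw=-1,
  squeeze=90,
)

```text
time: 11.18
tool_pos: [658.4, -256.6, 51.1]
tcp_rot: [15.7, 89.6, -69.0]
ft_force: [-1.0, 0.7, 5.7]
finger_gap: 19.6
```

```bash
python3 - <<'E'
from h import *
plan([[657.7,-256.2,50]],5.3)
E
```

```text
t 11.175 tcp [ 658.4 -256.6   51.1] jaw yaw 5.25 tool x [ 0.002 -0.006 -1.   ] F [-1.   0.7  5.7] gap 19.6 j6 [-25.3  31.1  75.6  -0.3  73.  -30.5]
delta [ 1.1 -0.7 -0.4]
turn about tool x -0.05
```

Call:
move_arm(
  deltas=[
    [[-5,0,0],0],
    [[-20,0,0],0],
    [[-50,0,0],0],
    [[-80,0,0],0],
    [[-110,0,0],0],
    [[-120,0,0],0],
    [[-120,0,0],0],
  ],
)

```text
time: 12.05
tool_pos: [658.5, -256.0, 171.9]
tcp_rot: [23.2, 89.6, -61.5]
ft_force: [1.1, -0.9, -4.1]
finger_gap: 19.3
```

```bash
python3 - <<'E'
from h import *
plan([[545,219.3,171]],5.3)
p,d=snap('scene','scene4')
cv2.imwrite('pics/c5.png',cv2.resize(cv2.imread('pics/scene4.png')[100:240,80:230],None,fx=4,fy=4,interpolation=2))
E
```

```text
t 12.05 tcp [ 658.5 -256.   171.9] jaw yaw 5.25 tool x [ 0.003 -0.006 -1.   ] F [ 1.1 -0.9 -4.1] gap 19.3 j6 [-25.3  25.3  70.3  -0.2  84.1 -30.5]
delta [  -2.6  -69.6 -483.7]
turn about tool x -0.05
```

View pics/c5.png

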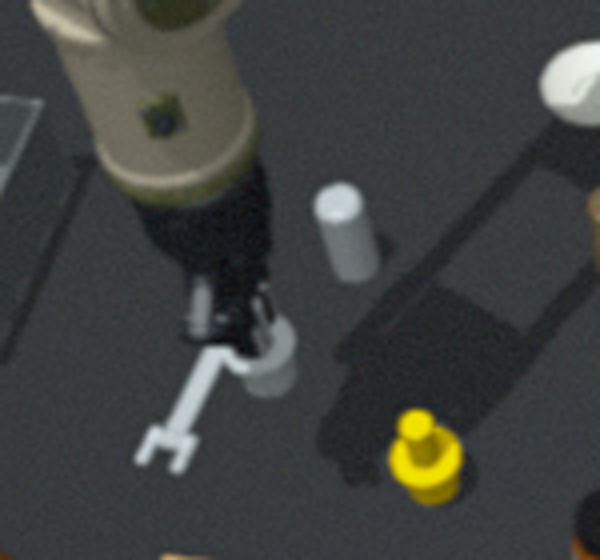

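The holder hangs in the gripper; flange and stem are at crop (268,355), picture (147,189), and it seems to sit somewhat to the +y side of the fingers. The gap of 19.3 (not 22) hints the same. I measure where it hangs.

```bash
python3 - <<'E'
from h import *
d=np.load('pics/scene4.npy'); q=cloud('scene',d)
im=cv2.imread('pics/scene4.png'); g=im.min(2)
w=q[170:202,122:158]
for v in range(172,201,3): print(v,' '.join('%4d/%4d/%3d:%3d'%(*q[v,u].round(),g[v,u]) for u in range(138,157,2)))
cv2.imwrite('pics/c6.png',cv2.resize(im[160:205,118:168],None,fx=12,fy=12,interpolation=2))
E
```

```text
172  680/-243/259: 23  677/-239/255: 23  673/-237/250: 14  645/-251/208: 47  643/-247/205: 66  507/-330/ -1: 57  507/-323/  1: 55  508/-316/  3: 55  505/-311/  1: 60  504/-305/  0: 55
175  680/-246/246: 27  678/-242/243: 31  674/-239/239: 43  654/-248/207: 98  645/-248/195: 34  639/-247/186: 61  520/-319/  4: 57  517/-314/  1: 58  519/-306/  4: 56  515/-302/  0: 55
178  675/-253/224: 28  678/-246/229: 26  675/-242/226: 16  660/-247/204: 72  648/-250/185: 48  648/-244/187: 48  527/-318/ -3: 70  529/-310/  3: 53  527/-305/  0: 54  527/-298/  2: 52
181  686/-249/228: 19  683/-245/225: 20  679/-243/219: 16  670/-244/206: 56  658/-246/187: 76  642/-252/163:116  643/-245/165:135  640/-241/163:102  537/-302/ -1: 58  537/-296/  0: 54
184  703/-239/243: 15  696/-240/231: 24  677/-248/202: 30  673/-245/196: 79  667/-243/188: 72  652/-248/165:108  651/-243/165:138  652/-237/167:135  547/-299/ -1: 70  548/-292/  1: 54
187  681/-260/191: 91  682/-253/194: 12  679/-249/191: 14  676/-246/188: 54  671/-244/180: 85  662/-244/167:126  660/-240/165:134  660/-234/166:126  557/-296/ -2: 59  560/-288/  3: 54
190  674/-268/166:196  675/-262/168:165  672/-258/164:128  672/-252/166:125  671/-248/165:134  668/-244/162:137  670/-237/166:124  660/-238/150: 87  569/-292/  0: 59  567/-287/ -2: 59
193  587/-337/  1: 96  681/-261/163:133  682/-255/166:126  680/-250/165:120  678/-246/163:103  674/-243/157: 98  665/-243/143: 89  664/-238/143: 88  583/-287/  5: 66  581/-282/  5: 56
196  596/-335/ -1: 54  597/-328/  2: 65  673/-265/136: 99  676/-257/143:101  675/-252/141: 96  673/-248/139: 99  670/-244/137: 98  665/-242/128: 84  590/-286/  0: 56  587/-282/ -4: 54
199  609/-329/  4: 54  608/-324/  3: 57  604/-320/ -2: 61  603/-314/ -2: 66  603/-308/ -1: 74  602/-302/ -2: 68  603/-294/  3: 64  601/-289/  0: 58  601/-283/  2: 53  598/-278/ -2: 55
```

View pics/c6.png

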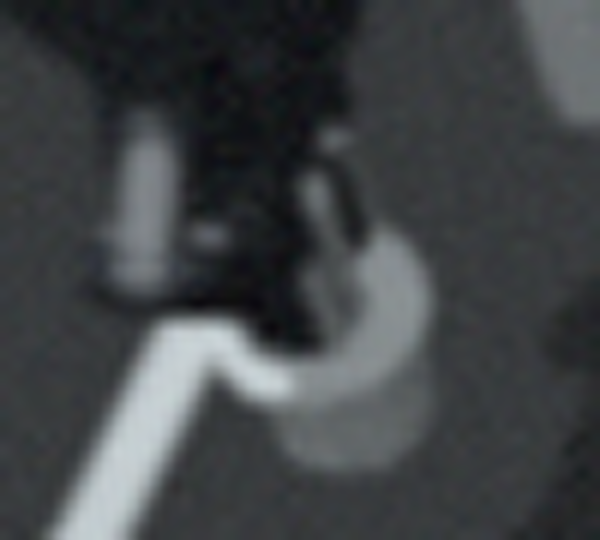

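Flange rim points (682,−256) and (660,−234) at z≈165 put the holder's axis at about (658,−257), so it is centred in the jaws, upright and unslipped. Now I carry it to above the bore.

Call:
move_arm(
  deltas=[
    [[0,-6,-40],0],
    [[0,-13,-90],0],
    [[0,-21,-145],0],
    [[0,-29,-200],0],
    [[0,-37,-255],0],
    [[0,-45,-310],0],
    [[0,-53,-365],0],
    [[0,-61,-420],0],
    [[-1,-68,-460],0],
    [[-2,-69.6,-483.7],0],
    [[-2,-69.6,-483.7],0],
    [[-2,-69.6,-483.7],0],
  ],
)

```text
time: 13.6
tool_pos: [543.7, 218.9, 168.1]
tcp_rot: [-10.5, 89.6, -95.3]
ft_force: [0.7, -0.1, -3.2]
finger_gap: 19.4
```

```bash
python3 - <<'E'
from h import *
plan([[544.5,219.3,171],[544.5,219.3,125]],5.3)
E
```

```text
t 13.6 tcp [543.7 218.9 168.1] jaw yaw 5.26 tool x [-0.001 -0.007 -1.   ] F [ 0.7 -0.1 -3.2] gap 19.4 j6 [17.1  7.6 91.8 -0.4 80.8 11.9]
delta [-2.9  0.9 -0.3]
delta [43.1  0.9 -0.6]
turn about tool x -0.04
```

Call:
move_arm(
  deltas=[
    [[8,0.9,-0.4],0],
    [[20,0.9,-0.5],0],
    [[32,0.9,-0.6],0],
    [[40,0.9,-0.6],0],
    [[40,0.9,-0.6],0],
  ],
)

```text
time: 14.22
tool_pos: [543.8, 219.1, 126.8]
tcp_rot: [-24.6, 89.6, -109.3]
ft_force: [0.5, -0.5, -4.3]
finger_gap: 19.6
```

```bash
python3 - <<'E'
from h import *
plan([[544.5,219.3,115]],5.3)
p,d=snap('scene','scene5')
cv2.imwrite('pics/c7.png',cv2.resize(cv2.imread('pics/scene5.png')[150:230,295:395],None,fx=7,fy=7,interpolation=2))
E
```

```text
t 14.225 tcp [543.8 219.1 126.8] jaw yaw 5.25 tool x [-0.003 -0.007 -1.   ] F [ 0.5 -0.5 -4.3] gap 19.6 j6 [17.1  9.8 93.9 -0.4 76.6 12. ]
delta [11.8  0.8 -0.3]
turn about tool x -0.05
```

View pics/c7.png

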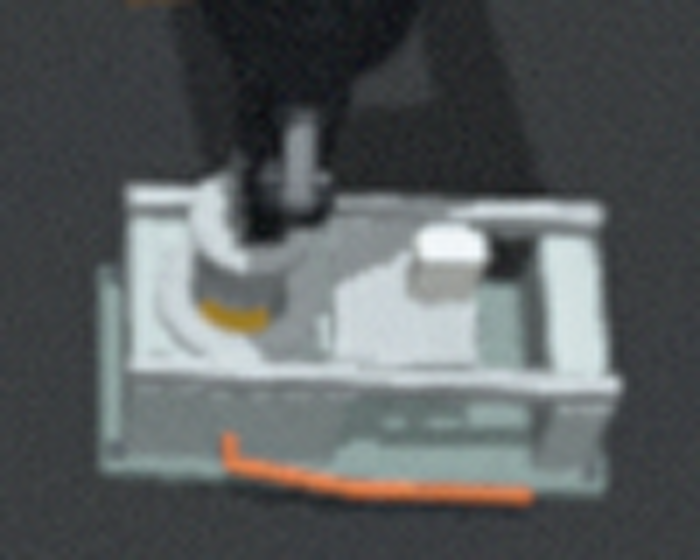

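The stem (crop x 195 to 285) hangs right over the bore, with the plunger still visible beneath it at (235,315). I lower it slowly and watch the force.

Call:
move_arm(
  deltas=[
    [[3,0.5,-0.2],0],
    [[6,0.5,-0.2],0],
    [[9,0.5,-0.2],0],
    [[12,0.5,-0.2],0],
    [[12,0.5,-0.2],0],
  ],
)

```text
time: 14.9
tool_pos: [544.4, 219.3, 115.2]
tcp_rot: [-21.6, 89.6, -106.3]
ft_force: [0.1, -0.5, -3.4]
finger_gap: 19.5
```

It is 6 mm into the bore with no contact force. On to just above the plunger, then press slowly.

Call:
move_arm(
  deltas=[
    [[3,0,0],0],
    [[6,0,0],0],
    [[9,0,0],0],
    [[11,0,0],0],
    [[11,0,0],0],
  ],
)

```text
time: 15.52
tool_pos: [544.3, 219.2, 104.0]
tcp_rot: [-24.1, 89.6, -108.8]
ft_force: [-0.3, 0.5, -2.7]
finger_gap: 19.0
```

Call:
move_arm(
  deltas=[
    [[2,0,0],0],
    [[4,0,0],0],
    [[6,0,0],0],
    [[8,0,0],0],
    [[9,0,0],0],
    [[10,0,0],0],
    [[10,0,0],0],
  ],
)

```text
time: 16.4
tool_pos: [544.5, 219.2, 94.2]
tcp_rot: [-20.8, 89.6, -105.6]
ft_force: [-1.8, -0.1, 4.8]
finger_gap: 19.0
```

Spring pushing with about 8 N, as expected at this depth. Onward.

Call:
move_arm(
  deltas=[
    [[1.5,0,0],0],
    [[3,0,0],0],
    [[4.5,0,0],0],
    [[6,0,0],0],
    [[7.5,0,0],0],
    [[9,0,0],0],
    [[9,0,0],0],
  ],
)

```text
time: 17.27
tool_pos: [544.5, 219.2, 85.3]
tcp_rot: [-20.4, 89.6, -105.2]
ft_force: [-3.2, -0.6, 7.5]
finger_gap: 19.4
```

Call:
move_arm(
  deltas=[
    [[0.7,0,0],0],
    [[1.4,0,0],0],
    [[2,0,0],0],
    [[2.5,0,0],0],
    [[2.5,0,0],0],
  ],
)

```text
time: 17.9
tool_pos: [544.5, 219.2, 83.3]
tcp_rot: [-19.1, 89.6, -103.8]
ft_force: [-4.3, -2.0, 8.2]
finger_gap: 19.7
```

Call:
move_arm(
  deltas=[
    [[0.5,0,0],0],
    [[1,0,0],0],
    [[1.5,0,0],0],
    [[2,0,0],0],
    [[2,0,0],0],
  ],
)

```text
time: 18.52
tool_pos: [544.6, 219.2, 83.2]
tcp_rot: [-17.3, 89.6, -102.1]
ft_force: [-10.7, -3.3, 19.8]
finger_gap: 19.7
```

```bash
python3 - <<'E'
from h import *
plan([[544.5,219.3,80]],5.3); print(r.sense()['wrist_torque'])
E
```

```text
t 18.525 tcp [544.6 219.2  83.2] jaw yaw 5.26 tool x [-0.001 -0.007 -1.   ] F [-10.7  -3.3  19.8] gap 19.7 j6 [17.1 12.4 95.7 -0.4 72.1 12. ]
delta [ 3.2 -0.1 -0.1]
turn about tool x -0.04
[-0.59251656  1.86168009 -0.09717955]
```

Motion stopped at TCP z 83.2, against a predicted seat of 83.1, and the force is rising: the flange is on the ring. There is some side load (−10.7 N in x), so I ease it while pressing a bit more firmly.

Call:
move_arm(
  deltas=[
    [[1,-0.6,0],0],
    [[2,-1.2,-0.2],0],
    [[3,-1.5,-0.3],0],
    [[3,-1.5,-0.3],0],
    [[3,-1.5,-0.3],0],
  ],
)

```text
time: 19.15
tool_pos: [544.5, 219.3, 83.1]
tcp_rot: [7.2, 89.6, -77.6]
ft_force: [-8.8, -4.7, 22.6]
finger_gap: 19.4
```

```bash
python3 - <<'E'
from h import *
q=cloud('scene',snap('scene','scene6')[1]); plan([[544.5,219.3,80]],5.3); print(r.sense()['wrist_torque'])
rr=np.hypot(q[...,0]-544.5,q[...,1]-219.3)
for n,a,b in(('flange',13,23),('ring',26,32)):
    m=(rr>a)&(rr<b)&(q[...,2]>60)&(q[...,2]<82); print(n,m.sum(),np.median(q[m][:,2]).round(1))
cv2.imwrite('pics/c8.png',cv2.resize(cv2.imread('pics/scene6.png')[150:230,295:395],None,fx=7,fy=7,interpolation=2))
E
```

```text
t 19.2 tcp [544.4 219.3  83.1] jaw yaw 5.26 tool x [ 0.001 -0.007 -1.   ] F [-7.9 -4.3 22.6] gap 19.2 j6 [17.2 12.3 95.9 -0.4 71.9 12.1]
delta [3.1 0.1 0. ]
turn about tool x -0.04
[-0.79800709  1.38632893 -0.06955608]
flange 83 76.3
ring 84 69.8
```

View pics/c8.png

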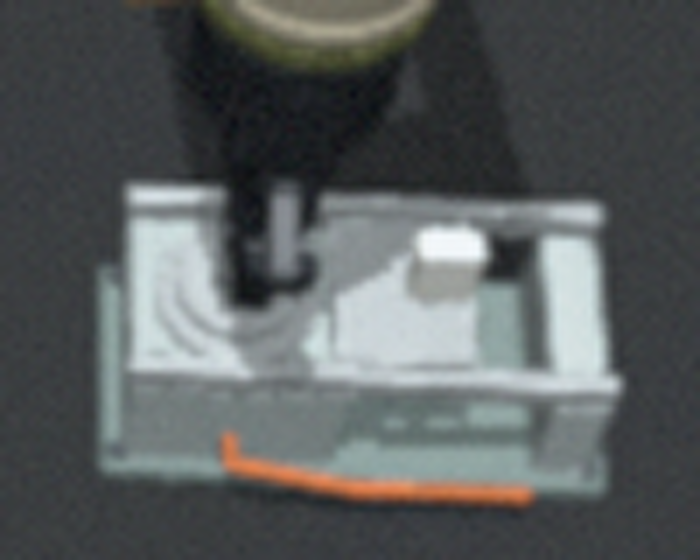

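The picture shows the flange sitting on the ring with no gap; flange top 76.3 and ring 69.8 give 6.5 mm against 6 mm. One slightly firmer press so all of the rim beds, then a final check.

Call:
move_arm(
  deltas=[
    [[2,-0.6,-0.3],0],
    [[3.5,-1.2,-0.5],0],
    [[4.5,-1.5,-0.5],0],
    [[4.5,-1.5,-0.5],0],
    [[4.5,-1.5,-0.5],0],
    [[4.5,-1.5,-0.5],0],
  ],
)

```text
time: 19.95
tool_pos: [544.5, 219.3, 83.0]
tcp_rot: [28.7, 89.5, -56.1]
ft_force: [-13.0, -9.0, 33.8]
finger_gap: 19.0
```

```bash
python3 - <<'E'
from h import *
for i in range(3):
    q=cloud('scene',snap('scene','scene7')[1]); plan([[544.5,219.3,80]])
rr=np.hypot(q[...,0]-544.5,q[...,1]-219.3)
for n,a,b in(('flange',13,23),('ring',26,32)):
    m=(rr>a)&(rr<b)&(q[...,2]>60)&(q[...,2]<82); print(n,m.sum(),np.median(q[m][:,2]).round(1))
g=q[170:228,300:390].reshape(-1,3); g=g[(g[:,2]>100)&(g[:,2]<115)&(g[:,1]>270)]; print('grip',g.mean(0).round(1))
E
```

```text
t 20.0 tcp [544.5 219.3  83. ] jaw yaw 5.25 tool x [ 0.005 -0.007 -1.   ] F [-14.1  -8.5  33.3] gap 19.3 j6 [17.2 12.1 96.1 -0.5 71.7 12.1]
delta [ 3. -0.  0.]
t 20.05 tcp [544.5 219.3  83. ] jaw yaw 5.25 tool x [ 0.005 -0.007 -1.   ] F [-14.   -7.9  33.8] gap 19.5 j6 [17.2 12.1 96.1 -0.5 71.7 12.1]
delta [ 3. -0.  0.]
t 20.1 tcp [544.4 219.3  82.9] jaw yaw 5.25 tool x [ 0.005 -0.007 -1.   ] F [-13.9  -8.5  34.9] gap 19.2 j6 [17.2 12.1 96.1 -0.5 71.7 12.1]
delta [2.9 0.  0. ]
flange 85 75.8
ring 88 69.7
grip [538.6 296.3 107.6]
```

Flange is 6.1 mm above the ring, seated. The side load (−14, −8 N) is more than I like, so I ease it sideways at the same press.

Call:
move_arm(
  deltas=[
    [[3.5,-1.5,0.5],0],
    [[3.5,-3,1],0],
    [[3.5,-4,1.5],0],
    [[3.5,-4,1.5],0],
    [[3.5,-4,1.5],0],
  ],
)

```text
time: 20.72
tool_pos: [544.1, 219.0, 83.1]
tcp_rot: [67.5, 89.2, -17.3]
ft_force: [0.9, 3.2, 16.5]
finger_gap: 19.4
```

```bash
python3 - <<'E'
from h import *
plan([[544.5,219.3,80]]); print(r.sense()['wrist_torque'])
E
```

```text
t 20.725 tcp [544.1 219.   83.1] jaw yaw 5.26 tool x [ 0.013 -0.004 -1.   ] F [ 0.9  3.2 16.5] gap 19.4 j6 [17.2 11.6 96.6 -0.5 71.1 12.1]
delta [ 3.1  0.4 -0.3]
[ 0.53124799 -0.09762998 -0.00344294]
```

Side load is gone, but the tool has tilted 0.6° from its attitude at the grasp (tool x 0.013 vs 0.002). That would lift one side of the flange, so I push back the other way to level it.

Call:
move_arm(
  deltas=[
    [[2,1.5,0],0],
    [[3,3,0],0],
    [[3,4,0],0],
    [[3,4,0],0],
    [[3,4,0],0],
  ],
)

```text
time: 21.35
tool_pos: [545.6, 219.5, 83.0]
tcp_rot: [52.4, 89.5, -32.3]
ft_force: [-29.0, -6.5, 39.6]
finger_gap: 19.3
```

```bash
python3 - <<'E'
from h import *
plan([[544.5,219.3,80]]); print(r.sense()['wrist_torque'])
E
```

```text
t 21.35 tcp [545.6 219.5  83. ] jaw yaw 5.28 tool x [ 0.007 -0.005 -1.   ] F [-29.   -6.5  39.6] gap 19.3 j6 [17.2 12.1 96.1 -0.4 71.5 12. ]
delta [ 3.  -1.1  0. ]
[-1.0458369   5.09919065 -0.03894622]
```

Call:
move_arm(
  deltas=[
    [[1.5,1.5,0],0],
    [[1.5,3,0],0],
    [[1.5,4,0],0],
    [[1.5,4,0],0],
  ],
)

```text
time: 21.85
tool_pos: [546.1, 219.6, 83.1]
tcp_rot: [-8.0, 89.6, -92.7]
ft_force: [-28.9, -6.3, 34.0]
finger_gap: 19.4
```

```bash
python3 - <<'E'
from h import *
plan([[544.5,219.3,80]]); print(r.sense()['wrist_torque'])
E
```

```text
t 21.85 tcp [546.1 219.6  83.1] jaw yaw 5.31 tool x [-0.    -0.006 -1.   ] F [-28.9  -6.3  34. ] gap 19.4 j6 [17.1 12.6 95.5 -0.3 72.  11.9]
delta [ 3.1 -1.6  0.1]
[-1.11225957  5.15752255 -0.13589245]
```

Call:
move_arm(
  deltas=[
    [[2,-0.5,0],0],
    [[3,-1,0],0],
    [[3,-1,0],0],
    [[3,-1,0],0],
  ],
)

```text
time: 22.35
tool_pos: [545.7, 219.6, 83.1]
tcp_rot: [6.2, 89.7, -78.5]
ft_force: [-12.1, -3.8, 25.2]
finger_gap: 19.6
```

```bash
python3 - <<'E'
from h import *
plan([[544.5,219.3,80]]); print(r.sense()['wrist_torque'])
E
```

```text
t 22.35 tcp [545.7 219.6  83.1] jaw yaw 5.31 tool x [ 0.001 -0.006 -1.   ] F [-12.1  -3.8  25.2] gap 19.6 j6 [17.1 12.5 95.7 -0.4 71.9 11.9]
delta [ 3.1 -1.2  0.2]
[-0.82337687  2.07443619 -0.02223056]
```

Attitude is now the same as at the grasp (0.001, −0.006), with about 29 N down. One last check of the flange height, then I hand in.

```bash
python3 - <<'E'
from h import *
q=np.median([cloud('scene',snap('scene',f'end{i}')[1]) for i in range(4)],axis=0); plan([[544.5,219.3,80]])
rr=np.hypot(q[...,0]-545.5,q[...,1]-219.5)
F=q[(rr>13)&(rr<23)&(q[...,2]>72)&(q[...,2]<80)]; G=q[(rr>26)&(rr<32)&(q[...,2]>66)&(q[...,2]<73)]
for n,g in(('flange',F),('ring',G)): print(n,len(g),np.median(g[:,2]).round(2),'slopes',np.linalg.lstsq(np.c_[g[:,:2]-[545,219],np.ones(len(g))],g[:,2],rcond=None)[0].round(3))
g=q[170:228,300:390].reshape(-1,3); g=g[(g[:,2]>100)&(g[:,2]<115)&(g[:,1]>270)]; print('grip',g.mean(0).round(1))
print(r.hand_in())
E
```

```text
t 22.55 tcp [545.7 219.6  83.1] jaw yaw 5.32 tool x [ 0.001 -0.006 -1.   ] F [-12.2  -3.7  25.7] gap 19.2 j6 [17.1 12.5 95.7 -0.4 71.9 11.9]
delta [ 3.1 -1.2  0.2]
flange 74 75.98 slopes [ 1.5000e-02 -3.9000e-02  7.5705e+01]
ring 78 69.94 slopes [-3.0000e-03 -1.0000e-02  7.0022e+01]
grip [538.9 296.8 108.3]
the job is handed in; nothing more can be done
None
```

I slid the shutter by its grip to the end stop, about 55 mm, where it stopped against roughly 20 N. I then took the steel holder (not the yellow one) by its handle and lowered it into the bore. I pressed it until it seated and handed in at 22.6 s, still gripping it and pressing with about 29 N (spring about 11 N).

**Last checks that agreed:**
- The flange top is 6.0 mm above the ring, which is exactly the flange's thickness.
- The tool stopped at z 83.1, as predicted for the seated holder, and its attitude matches that at the grasp.
- The shutter grip is still at its end-stop position.

**What was less clean:**
- A side load of about 12 N remained at hand-in.
- An attempt to ease the side load tilted the tool by about 0.6°, and correcting that pushed the holder sideways with up to 29 N.
- The jaw gap reads 19.3 mm on the 22 mm handle, but the pictures showed the holder centred in the jaws and not slipping.
- The depth readings on the flange are too noisy to prove contact all round: they show a slope of 0.04, far more than the tool's tilt could explain.

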